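# Hand the stirring over from the tallest culture bottle to the shortest

## Robot

A 6-joint arm with a two-finger parallel gripper is mounted at the origin on the work surface. World frame = base frame: x ahead of the robot, y to its left, z up, the work surface at z = 0. Lengths are in mm, angles in rad, forces in N, time in s.
With the tool pointing down it reaches from about 275 to 1000 mm from the base axis. Payload 8.4 kg.
Tool frame: the origin (TCP) lies at the very end of the fingers, on their centre line; the grasp point (between the pads) lies 19 mm behind it (r.tcp_to_grasp is the distance from the TCP to the grasp point, in mm); z points along the fingers, y is the line along which they close (so a half turn about z gives the same grasp; the last joint's range is limited). The gripper opens to 85 mm and grips with 20 to 120 N. Pads are 22 mm wide; open, the fingers measure 114 mm over their backs; the gripper's body (76 mm by 85 mm) begins 54 mm behind the grasp point. The pads swing forward as they close: fully open they stand 13 mm farther back than shut.
Start: joints at [1.109, 0.353, 1.633, -0, 1.155, -0.002], TCP at [277.355, 560.091, 231.281] pointing down, gripper open.
Joint ranges: [-2.63, 2.63], [-0.92, 2.1], [0.06, 2.66], [-1.3, 4.44], [0, 2.69], [-3.02, 3.02]. Speed limits (rad/s): [2.22, 2.22, 2.79, 3.14, 3.14, 3.14].

## Interface

Orientations are given as [roll, pitch, yaw] about the fixed x, y, z axes, in that order (R = Rz(yaw) Ry(pitch) Rx(roll)).
In Python, from rig import r gives the robot as it stands. The module is installed in compiled form; this text tells all that it offers.
- The arm moves only by the tool play_rows, never from a script. Its argument "rows" is a list of rows, each an object with "dp": the shift along the tool's x, y, z in units of 40 mm (1.0 is 40 mm), a list of three; "turn": the turn, a rotation vector about the tool's x, y, z in units of 6 degrees (1.0 is 6 degrees), a list of three; "fingers": the closure, from 0 (fully open) to 1 (shut). In form: [{"dp": [tx, ty, tz], "turn": [wx, wy, wz], "fingers": fingers}, ...]. A call has 1 to 5 rows; each row shifts and turns the commanded pose from where the row before left it, along the tool's axes as they then stand; what a row does not reach is not made up. A row lasts 1/12 s, in which the tool goes at most 41.7 mm and 7.16 degrees, less where a joint would pass 70% of its speed; a pose out of reach is approached as far as the arm can. A call is refused whole if a number of a shift passes 1 or a number of a turn 1, either way. A call with a gripper value outside its range is refused whole. The fingers move at their own pace and stop on an object; "force" is the grip in N (left out, the last holds). Time passes only in rows, so rows that do not move let the fingers close. It gives the time, the measured TCP pose, the force, the opening and the grip force at its end, in the units of the state.
- r.sense(): the state, without advancing time (a new reading comes with each control period).
- r.grab_frame(name): name is "side" or "top" or "wrist"; returns a dict with "pixels" (480x640x3 uint8, red, green, blue), "fx", "fy", "cx", "cy" (pixels), "pose" (4x4, takes a point from camera to world coordinates). Camera axes: x right, y down, z forward; pixel columns grow to the right and rows downward; lengths in mm; the calibration is good to about 2 mm. A picture is of the moment at which its call begins. There is no depth.
- r.sign_off(): hands the job in; it is judged then, once.
The state is a dict: "clock": time; "qpos": joint angles; "qvel": joint speeds; "joint_efforts": joint torques, N m; "eef_pos": TCP position; "tcp_rot": TCP orientation; "contact_force": force on the tool from outside, world axes, zero at the start; "wrist_torque": the same for the moment, N m; "opening": opening from 0.0 (shut) to 1.0 (fully open); "grasp_force": force on a finger pad.
Only numpy, scipy, OpenCV 4.12 (cv2) and the standard library are available. Lean on these libraries where they do the work, as an engineer would, in place of code of your own. Each camera call takes 0.05 s, during which the arm holds its last target. There are 200 camera calls.

## Task

Three identical plate stirrers each carry a culture bottle: with the fingertips, press the square stop key (the left one, seen from the robot) of the stirrer under the tallest bottle gently all the way down and let it come back up, then do the same to the round start key (the right one) of the stirrer under the shortest bottle. Press no other key, do not shift or lift any bottle or anything else on the bench, and finish with the hand clear of everything.

Things in the scene. Friction and masses are not known exactly. Their poses are not given: they have to be found in the camera images.
- stirrer_tall: Stirrer under the tallest bottle: fixed white box, 250 mm (x) by 140 mm (y), flat top at 70 mm. Origin: centre of the underside; -x end faces the robot. At x = -85 mm two black keys: square stop at y = +35, round start at y = -35 mm. About x = +55 mm the bottle, on a round plate (120 mm across, top at 76 mm). All three stirrers are identical.
- bottle_tall_cap (a point): Centre of the top of the tallest bottle's cap. Green closed bottle with white cap, upright and loose, 68 mm across and 210 mm tall, so its foot is 210 mm below this point.
- stop_tall_top (a point): Centre of the top face of the square stop key (28 x 28 mm, black) of the stirrer under the tallest bottle; stands 12 mm above the stirrer's top when up. Moves with the key.
- stop_tall (a joint): How far that square stop key is pressed down, m: 0 up, 0.008 fully down. Sprung: starts to move at 1.6 N, fully down at 4.8 N, comes back up by itself.
- start_tall_top (a point): Centre of the top face of the round start key (30 mm diameter, black) of the stirrer under the tallest bottle; stands 12 mm above the stirrer's top when up. Moves with the key.
- start_tall (a joint): How far that round start key is pressed down, m: 0 up, 0.008 fully down. Same spring as the stop keys.
- stirrer_mid: Stirrer under the middle-height bottle: fixed white box, 250 mm (x) by 140 mm (y), flat top at 70 mm. Origin: centre of the underside; -x end faces the robot. At x = -85 mm two black keys: square stop at y = +35, round start at y = -35 mm. About x = +55 mm the bottle, on a round plate (120 mm across, top at 76 mm). All three stirrers are identical.
- bottle_mid_cap (a point): Centre of the top of the middle-height bottle's cap. Green closed bottle with white cap, upright and loose, 68 mm across and 155 mm tall, so its foot is 155 mm below this point.
- stop_mid_top (a point): Centre of the top face of the square stop key (28 x 28 mm, black) of the stirrer under the middle-height bottle; stands 12 mm above the stirrer's top when up. Moves with the key.
- stop_mid (a joint): How far that square stop key is pressed down, m: 0 up, 0.008 fully down. Sprung: starts to move at 1.6 N, fully down at 4.8 N, comes back up by itself.
- start_mid_top (a point): Centre of the top face of the round start key (30 mm diameter, black) of the stirrer under the middle-height bottle; stands 12 mm above the stirrer's top when up. Moves with the key.
- start_mid (a joint): How far that round start key is pressed down, m: 0 up, 0.008 fully down. Same spring as the stop keys.
- stirrer_short: Stirrer under the shortest bottle: fixed white box, 250 mm (x) by 140 mm (y), flat top at 70 mm. Origin: centre of the underside; -x end faces the robot. At x = -85 mm two black keys: square stop at y = +35, round start at y = -35 mm. About x = +55 mm the bottle, on a round plate (120 mm across, top at 76 mm). All three stirrers are identical.
- bottle_short_cap (a point): Centre of the top of the shortest bottle's cap. Green closed bottle with white cap, upright and loose, 68 mm across and 100 mm tall, so its foot is 100 mm below this point.
- stop_short_top (a point): Centre of the top face of the square stop key (28 x 28 mm, black) of the stirrer under the shortest bottle; stands 12 mm above the stirrer's top when up. Moves with the key.
- stop_short (a joint): How far that square stop key is pressed down, m: 0 up, 0.008 fully down. Sprung: starts to move at 1.6 N, fully down at 4.8 N, comes back up by itself.
- start_short_top (a point): Centre of the top face of the round start key (30 mm diameter, black) of the stirrer under the shortest bottle; stands 12 mm above the stirrer's top when up. Moves with the key.
- start_short (a joint): How far that round start key is pressed down, m: 0 up, 0.008 fully down. Same spring as the stop keys.
- dropper_jar: Bystander: small amber jar with black cap, 48 mm across, 70 mm tall, standing left of the stirrers. Origin: centre of its underside.
- tip_box: Bystander: closed grey plastic box, 120 x 80 x 50 mm high, right of the stirrers. Origin: centre of its underside.

How it is judged:
By the outcome, as a careful person would: the job done as asked, in the order asked, and still so for the second after the job is handed in, with the robot touching nothing.
It also fails if it takes over 48 s, if anything falls off the work surface, if the arm or the gripper's body presses on something with over 40 N, if the wrist force passes 120 N, or if a joint passes its speed limit or range.

## Working session

There is one attempt and no reset: what is moved stays moved. The work goes in short steps, Python scripts to look and compute and a tool call to move; the robot and the scene stay as the last step left them, time stands still between calls to the robot, and variables do not carry over. Pictures are saved under pics/ and viewed, at most 10 in all, crops included, and the job is handed in when it is done.

Besides the shell and the picture viewer there is one more tool, called after "Request:" in YAML: its name, and indented under it one key for each argument. play_rows: Moves the arm, as the interface text tells. Its arguments: {"type":"object","properties":{"rows":{"type":"array"},"force":{"type":"number"}},"required":["rows"]}

```bash
mkdir -p pics; python3 - <<'E'
from rig import r
import cv2,numpy as np,pickle
d={}
for n in("top","side"):
    f=r.grab_frame(n);d[n]=f;cv2.imwrite(f"pics/{n}0.png",f["pixels"][...,::-1]);print(n,f["fx"],f["cx"],f["cy"],np.round(f["pose"],3).tolist())
pickle.dump(d,open("f0.pkl","wb"));print(r.sense())
E
```

```text
top 444.4897657200284 321.10544437944384 241.52159537653029 [[-0.007, -0.995, 0.096, 503.437], [-1.0, 0.007, 0.0, 17.319], [-0.001, -0.096, -0.995, 1167.699], [0.0, 0.0, 0.0, 1.0]]
side 453.42284951974193 317.1729235843175 239.3989325799702 [[0.691, -0.357, 0.628, -22.647], [-0.723, -0.347, 0.598, -584.881], [0.004, -0.867, -0.498, 672.998], [0.0, 0.0, 0.0, 1.0]]
{'clock': 0.1, 'qpos': array([ 1.10859390e+00,  3.53581624e-01,  1.63403864e+00, -1.71321097e-05,
        1.15524353e+00, -2.38018555e-03]), 'qvel': array([ 1.26653331e-05, -7.56049992e-04, -2.68682036e-03,  9.72628382e-04,
       -1.42289273e-03, -2.32713434e-04]), 'joint_efforts': array([-7.50581203e-04, -6.06355262e+01, -3.42811882e+01, -1.19822590e-05,
        3.84270839e-03,  4.49897971e-05]), 'eef_pos': array([277.16999864, 559.70039638, 230.64410413]), 'tcp_rot': array([-3.14032148e+00,  1.26396520e-05,  2.68177735e+00]), 'contact_force': array([ 0.36336844, -0.38603088,  0.13470277]), 'wrist_torque': array([ 0.07395266, -0.0188274 , -0.06443791]), 'grasp_force': 0.0, 'opening': 1.0011668859574876}
```

View pics/top0.png

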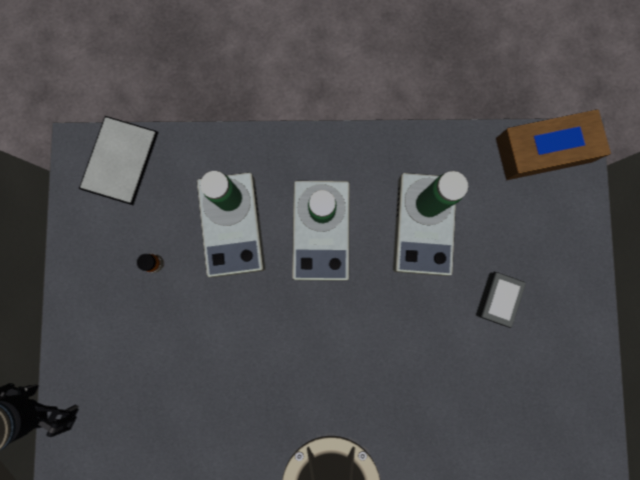

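View pics/side0.png

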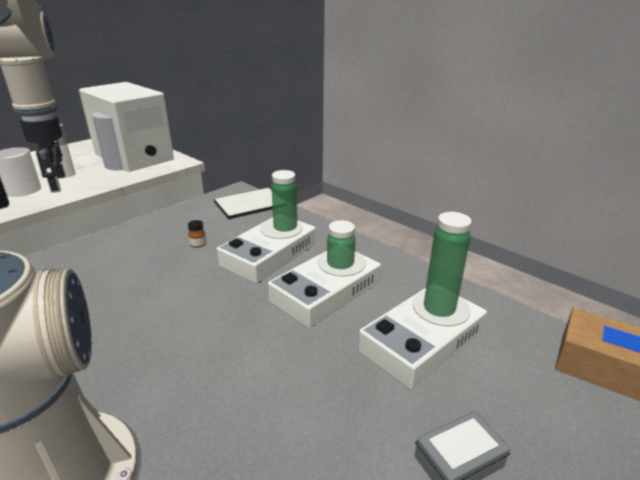

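The tallest bottle is on the right stirrer: in the top view its stop key is near (411,256) and its start key near (440,258). The shortest is on the middle stirrer, with stop near (307,264) and start near (335,264). The side view agrees, with the tall stirrer's stop at (385,327) and the short one's start at (311,291).

```bash
cat > m.py <<'E'
import cv2,numpy as np,pickle
def key(f,uv,rad=16):
    """centroid of dark blob near uv"""
    g=f["pixels"].max(2).astype(float);u,v=uv
    p=np.zeros(g.shape,np.uint8);cv2.circle(p,uv,rad,1,-1)
    m=((g<45)&(p>0)).astype(np.uint8)
    n,l,s,c=cv2.connectedComponentsWithStats(m)
    i=1+np.argmin([np.hypot(*(c[k]-uv)) if s[k,4]>20 else 99 for k in range(1,n)])
    return c[i],s[i]
def cast(f,uv,z):
    T=f["pose"];d=T[:3,:3]@[(uv[0]-f["cx"])/f["fx"],(uv[1]-f["cy"])/f["fy"],1]
    return T[:3,3]+d*(z-T[2,3])/d[2]
E
python3 - <<'E'
from m import *
d=pickle.load(open("f0.pkl","rb"))
for n,pts in dict(top=dict(Tstop=(411,256),Tstart=(440,258),Sstop=(307,264),Sstart=(335,264)),side=dict(Tstop=(385,327),Tstart=(413,346),Sstop=(290,279),Sstart=(311,291))).items():
    P={}
    for k,uv in pts.items():
        c,s=key(d[n],uv,14); P[k]=cast(d[n],c,82 if n=="top" else 80); print(n,k,c.round(1),s[2:],P[k].round(1))
    for a in "TS":
        v=P[a+"stop"]-P[a+"start"];print("sep",np.linalg.norm(v),"yaw",np.arctan2(-v[0],v[1]))
f=d["top"];g=f["pixels"]
for lab,uv,z in(("tallcap",(453,186),286),("shortcap",(322,200),176)):
    m=(g.min(2)>150).astype(np.uint8);p=np.zeros_like(m);cv2.circle(p,uv,17,1,-1)
    y,x=np.nonzero(m&p);print(lab,cast(f,(x.mean(),y.mean()),z))
E
```

```text
top Tstop [411.  255.8] [ 11  12 120] [ 571.6 -201.9   82. ]
top Tstart [439.5 257.9] [ 12  11 109] [ 565.9 -271.4   82. ]
top Sstop [306. 263.] [ 11  11 118] [555.7  54.8  82. ]
top Sstart [334.7 263.3] [ 12  12 100] [554.6 -15.2  82. ]
sep 69.75315350037494 yaw -0.08137613491297221
sep 69.9735389695195 yaw -0.0163716110275234
side Tstop [384.6 326.5] [ 16  13 129] [ 568.9 -206.5   80. ]
side Tstart [412.8 345. ] [ 14  13 131] [ 563.1 -275.7   80. ]
side Sstop [289.2 278.1] [13  9 80] [552.3  50.   80. ]
side Sstart [310.5 290.9] [10  9 75] [551.3 -19.4  80. ]
sep 69.42694459430017 yaw -0.08401105585654821
sep 69.4343159503734 yaw -0.014564504647553194
tallcap [ 700.87432645 -249.13856636  286.        ]
shortcap [688.76554956  15.44761572 176.        ]
```

Request:
play_rows:
  rows:
    - {"dp": [0,0,0],"turn": [0,0,-1],"fingers": 1}
    - {"dp": [0,0,0],"turn": [0,0,-1],"fingers": 1}
    - {"dp": [0,0,0],"turn": [0,0,-1],"fingers": 1}
    - {"dp": [0,0,0],"turn": [0,0,-0.9],"fingers": 1}
    - {"dp": [0,0,0],"turn": [0,0,0],"fingers": 1}

```text
clock: 0.52
eef_pos: [277.2, 559.8, 230.9]
tcp_rot: [-3.141, -0.0, 3.094]
contact_force: [0.1, -0.7, 0.4]
opening: 0.298
grasp_force: 0.0
```

Request:
play_rows:
  rows:
    - {"dp": [-0.4,-0.9,0],"turn": [0,0,0],"fingers": 1}
    - {"dp": [-0.4,-0.9,0],"turn": [0,0,0],"fingers": 1}
    - {"dp": [-0.4,-0.9,0],"turn": [0,0,0],"fingers": 1}
    - {"dp": [-0.4,-0.9,0],"turn": [0,0,0],"fingers": 1}
    - {"dp": [-0.4,-0.9,0],"turn": [0,0,0],"fingers": 1}

```text
clock: 0.93
eef_pos: [348.1, 374.4, 231.1]
tcp_rot: [-3.141, -0.0, 3.087]
contact_force: [0.9, 0.6, 0.3]
opening: -0.004
grasp_force: 0.0
```

Request:
play_rows:
  rows:
    - {"dp": [-0.4,-0.9,0],"turn": [0,0,0],"fingers": 1}
    - {"dp": [-0.4,-0.9,0],"turn": [0,0,0],"fingers": 1}
    - {"dp": [-0.4,-0.9,0],"turn": [0,0,0],"fingers": 1}
    - {"dp": [-0.4,-0.9,0],"turn": [0,0,0],"fingers": 1}
    - {"dp": [-0.4,-0.9,0],"turn": [0,0,0],"fingers": 1}

```text
clock: 1.35
eef_pos: [418.8, 190.5, 231.3]
tcp_rot: [3.142, 0.0, 3.087]
contact_force: [1.3, -0.1, -1.0]
opening: 0.0
grasp_force: 0.0
```

Request:
play_rows:
  rows:
    - {"dp": [-0.4,-0.9,0],"turn": [0,0,0],"fingers": 1}
    - {"dp": [-0.4,-0.9,0],"turn": [0,0,0],"fingers": 1}
    - {"dp": [-0.4,-0.9,0],"turn": [0,0,0],"fingers": 1}
    - {"dp": [-0.4,-0.9,0],"turn": [0,0,0],"fingers": 1}
    - {"dp": [-0.4,-0.9,0],"turn": [0,0,0],"fingers": 1}

```text
clock: 1.77
eef_pos: [489.5, 6.4, 231.4]
tcp_rot: [3.142, 0.0, 3.086]
contact_force: [1.1, 0.8, -0.1]
opening: 0.004
grasp_force: 0.0
```

Request:
play_rows:
  rows:
    - {"dp": [-0.4,-0.9,0],"turn": [0,0,0],"fingers": 1}
    - {"dp": [-0.4,-0.9,0],"turn": [0,0,0],"fingers": 1}
    - {"dp": [-0.4,-0.9,0],"turn": [0,0,0],"fingers": 1}
    - {"dp": [-0.4,-0.9,0],"turn": [0,0,0],"fingers": 1}
    - {"dp": [0,0,0],"turn": [0,0,0],"fingers": 1}

```text
clock: 2.18
eef_pos: [548.0, -144.4, 231.3]
tcp_rot: [-3.139, 0.002, 3.084]
contact_force: [-0.5, 1.0, 0.7]
opening: -0.002
grasp_force: 0.0
```

Request:
play_rows:
  rows:
    - {"dp": [-0.22,-0.48,0.7],"turn": [0,0,0],"fingers": 1}
    - {"dp": [-0.22,-0.48,0.7],"turn": [0,0,0],"fingers": 1}
    - {"dp": [-0.22,-0.47,0.7],"turn": [0,0,0],"fingers": 1}
    - {"dp": [0,0,0.6],"turn": [0,0,0],"fingers": 1}
    - {"dp": [0,0,0],"turn": [0,0,0],"fingers": 1}

```text
clock: 2.6
eef_pos: [566.2, -196.7, 118.3]
tcp_rot: [3.139, -0.008, 3.086]
contact_force: [-1.2, 0.8, 0.1]
opening: -0.003
grasp_force: 0.0
```

```bash
python3 - <<'E'
from rig import r
import cv2
s=r.sense();print(s["eef_pos"],s["tcp_rot"],s["contact_force"])
a=r.grab_frame("top")["pixels"][200:320,340:500,::-1];b=r.grab_frame("side")["pixels"][230:410,300:540,::-1]
cv2.imwrite("pics/c1.png",cv2.hconcat([cv2.resize(a,(400,300)),cv2.resize(b,(400,300))]))
E
```

```text
[ 566.17206854 -196.74251479  118.27145329] [ 3.13933175 -0.00768319  3.085906  ] [-1.17382295  0.80173852  0.14492501]
```

View pics/c1.png

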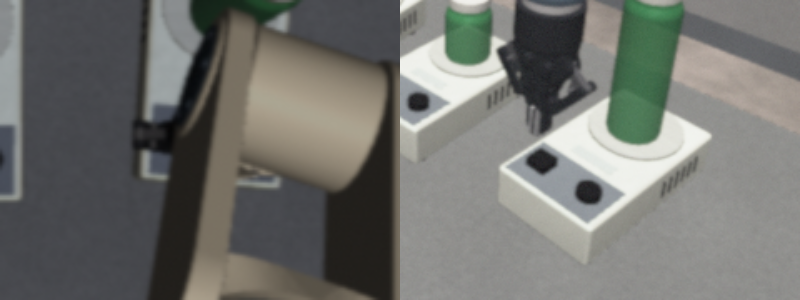

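The side crop shows the closed fingertips at about (540,130), above the tall stirrer's stop key at (541,160). In the top crop the arm hides the key. I'll let the arm settle, then trim the position.

Request:
play_rows:
  rows:
    - {"dp": [0,0,0],"turn": [0,0,0],"fingers": 1}

```text
clock: 2.78
eef_pos: [569.8, -196.8, 124.7]
tcp_rot: [-3.141, 0.001, 3.089]
contact_force: [-0.3, 0.9, -0.3]
opening: 0.004
grasp_force: 0.0
```

Request:
play_rows:
  rows:
    - {"dp": [-0.04,-0.15,0.3],"turn": [0,0,0],"fingers": 1}
    - {"dp": [0,0,0.3],"turn": [0,0,0],"fingers": 1}
    - {"dp": [0,0,0.2],"turn": [0,0,0],"fingers": 1}
    - {"dp": [0,0,0],"turn": [0,0,0],"fingers": 1}
    - {"dp": [0,0,0],"turn": [0,0,0],"fingers": 1}

```text
clock: 3.2
eef_pos: [570.0, -202.9, 90.5]
tcp_rot: [3.141, -0.001, 3.09]
contact_force: [-0.3, 0.5, 0.4]
opening: 0.001
grasp_force: 0.0
```

```bash
python3 - <<'E'
from rig import r
import cv2
s=r.sense();print(s["eef_pos"],s["tcp_rot"],s["contact_force"])
a=r.grab_frame("wrist")["pixels"][...,::-1];b=r.grab_frame("side")["pixels"][280:370,340:460,::-1]
cv2.imwrite("pics/c2.png",cv2.hconcat([cv2.resize(a,(400,300)),cv2.resize(b,(400,300),interpolation=cv2.INTER_CUBIC)]))
E
```

```text
[ 569.96655961 -202.86235706   90.54052538] [ 3.14110814e+00 -1.49859002e-03  3.09013932e+00] [-0.32321336  0.54455064  0.43491873]
```

View pics/c2.png

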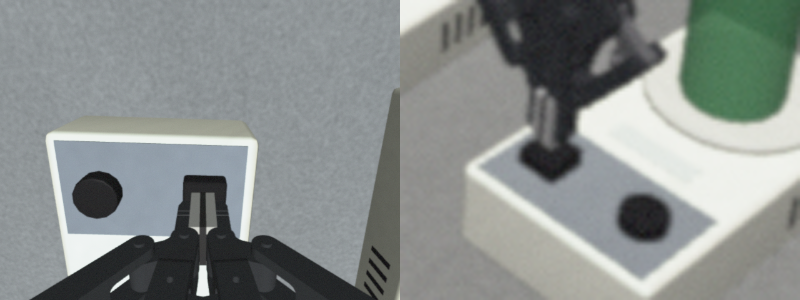

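The tip sits centred above the square stop key in both views: at (205,190) in the wrist view and (550,150) in the side view. I'll press gently.

Request:
play_rows:
  rows:
    - {"dp": [0,0,0.1],"turn": [0,0,0],"fingers": 1}
    - {"dp": [0,0,0.1],"turn": [0,0,0],"fingers": 1}
    - {"dp": [0,0,0.05],"turn": [0,0,0],"fingers": 1}
    - {"dp": [0,0,0.05],"turn": [0,0,0],"fingers": 1}
    - {"dp": [0,0,0],"turn": [0,0,0],"fingers": 1}

```text
clock: 3.72
eef_pos: [570.6, -203.2, 79.1]
tcp_rot: [3.142, 0.0, 3.09]
contact_force: [0.3, 0.6, 3.2]
opening: -0.001
grasp_force: 1.3
```

Request:
play_rows:
  rows:
    - {"dp": [0,0,0.05],"turn": [0,0,0],"fingers": 1}
    - {"dp": [0,0,0.05],"turn": [0,0,0],"fingers": 1}
    - {"dp": [0,0,0],"turn": [0,0,0],"fingers": 1}
    - {"dp": [0,0,0],"turn": [0,0,0],"fingers": 1}

```text
clock: 4.05
eef_pos: [570.7, -203.2, 75.4]
tcp_rot: [3.142, 0.0, 3.09]
contact_force: [-0.3, 0.3, 5.0]
opening: 0.003
grasp_force: 2.1
```

Request:
play_rows:
  rows:
    - {"dp": [0,0,0.03],"turn": [0,0,0],"fingers": 1}
    - {"dp": [0,0,0],"turn": [0,0,0],"fingers": 1}
    - {"dp": [0,0,0],"turn": [0,0,0],"fingers": 1}

```text
clock: 4.3
eef_pos: [570.6, -203.2, 74.2]
tcp_rot: [-3.142, 0.0, 3.09]
contact_force: [-0.7, -0.1, 4.1]
opening: -0.001
grasp_force: 2.3
```

Request:
play_rows:
  rows:
    - {"dp": [0,0,0.02],"turn": [0,0,0],"fingers": 1}
    - {"dp": [0,0,0],"turn": [0,0,0],"fingers": 1}
    - {"dp": [0,0,0],"turn": [0,0,0],"fingers": 1}

```text
clock: 4.55
eef_pos: [570.7, -203.2, 74.0]
tcp_rot: [-3.141, 0.0, 3.09]
contact_force: [-2.1, -0.2, 10.2]
opening: -0.001
grasp_force: 5.5
```

The force rose to 10 N while z stopped at 74.0, so the key has bottomed out. I'll lift off and move to the short stirrer's start key.

Request:
play_rows:
  rows:
    - {"dp": [0,0,-0.1],"turn": [0,0,0],"fingers": 1}
    - {"dp": [0,0,-0.2],"turn": [0,0,0],"fingers": 1}
    - {"dp": [0,0,-0.3],"turn": [0,0,0],"fingers": 1}
    - {"dp": [0,0,-0.6],"turn": [0,0,0],"fingers": 1}
    - {"dp": [0,0,-0.2],"turn": [0,0,0],"fingers": 1}

```text
clock: 4.97
eef_pos: [571.6, -203.6, 132.2]
tcp_rot: [-3.141, 0.003, 3.09]
contact_force: [0.8, 0.4, 0.9]
opening: -0.0
grasp_force: 0.0
```

Request:
play_rows:
  rows:
    - {"dp": [0.13,0.93,0],"turn": [0,0,0],"fingers": 1}
    - {"dp": [0.13,0.93,0],"turn": [0,0,0],"fingers": 1}
    - {"dp": [0.13,0.93,0],"turn": [0,0,0],"fingers": 1}
    - {"dp": [0.13,0.93,0],"turn": [0,0,0],"fingers": 1}
    - {"dp": [0.13,0.93,0],"turn": [0,0,0],"fingers": 1}

```text
clock: 5.38
eef_pos: [553.7, -14.6, 129.6]
tcp_rot: [-3.142, 0.0, 3.09]
contact_force: [1.4, -0.4, 0.8]
opening: 0.001
grasp_force: 0.0
```

Request:
play_rows:
  rows:
    - {"dp": [0,0,0],"turn": [0,0,-0.5],"fingers": 1}
    - {"dp": [0,0,0],"turn": [0,0,0],"fingers": 1}
    - {"dp": [0,0,0],"turn": [0,0,0],"fingers": 1}

```text
clock: 5.63
eef_pos: [554.2, -16.0, 129.6]
tcp_rot: [-3.141, 0.0, -3.141]
contact_force: [-1.5, 0.9, -0.1]
opening: -0.0
grasp_force: 0.0
```

```bash
python3 - <<'E'
from rig import r
from m import *
s=r.sense();print(s["eef_pos"],s["tcp_rot"],s["contact_force"])
f=r.grab_frame("side")
for k,uv in dict(Tstop=(385,327),Tstart=(413,346)).items():c,q=key(f,uv,14);print(k,c.round(1),q[2:])
E
```

```text
[554.2496111  -15.97282189 129.55537128] [-3.14128807e+00  4.65540106e-04 -3.14073282e+00] [-1.48596777  0.85377774 -0.11926051]
Tstop [384.7 326.6] [ 16  13 133]
Tstart [412.7 345. ] [ 14  12 128]
```

The stop key is back up, since its pixels match the first picture. The tip is above the start key, so I'll descend to about 90.

Request:
play_rows:
  rows:
    - {"dp": [0,0,0.4],"turn": [0,0,0],"fingers": 1}
    - {"dp": [0,0,0.4],"turn": [0,0,0],"fingers": 1}
    - {"dp": [0,0,0.2],"turn": [0,0,0],"fingers": 1}
    - {"dp": [0,0,0],"turn": [0,0,0],"fingers": 1}
    - {"dp": [0,0,0],"turn": [0,0,0],"fingers": 1}

```text
clock: 6.1
eef_pos: [554.0, -16.9, 89.1]
tcp_rot: [-3.142, -0.001, 3.141]
contact_force: [-0.1, 0.3, 0.2]
opening: 0.001
grasp_force: 0.0
```

```bash
python3 - <<'E'
from rig import r
import cv2
s=r.sense();print(s["eef_pos"])
a=r.grab_frame("wrist")["pixels"][...,::-1];b=r.grab_frame("side")["pixels"][240:330,260:380,::-1]
cv2.imwrite("pics/c3.png",cv2.hconcat([cv2.resize(a,(400,300)),cv2.resize(b,(400,300),interpolation=cv2.INTER_CUBIC)]))
E
```

```text
[553.95889868 -16.86780097  89.0856119 ]
```

View pics/c3.png

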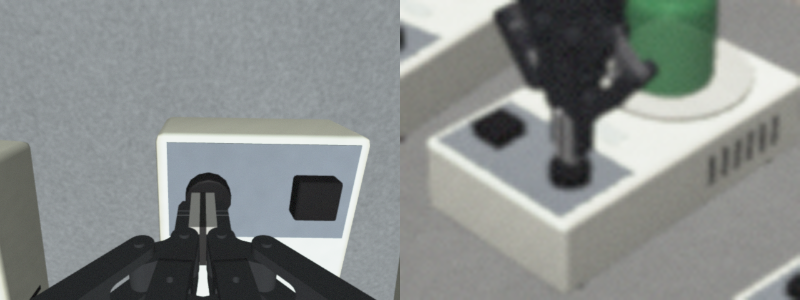

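The tip is centred over the round start key of the short bottle's stirrer, at (205,185) in the wrist view and (570,165) in the side view. I'll press.

Request:
play_rows:
  rows:
    - {"dp": [0,0,0.1],"turn": [0,0,0],"fingers": 1}
    - {"dp": [0,0,0.1],"turn": [0,0,0],"fingers": 1}
    - {"dp": [0,0,0.05],"turn": [0,0,0],"fingers": 1}
    - {"dp": [0,0,0.05],"turn": [0,0,0],"fingers": 1}
    - {"dp": [0,0,0],"turn": [0,0,0],"fingers": 1}

```text
clock: 6.62
eef_pos: [554.6, -16.1, 77.3]
tcp_rot: [-3.141, 0.001, -3.14]
contact_force: [2.5, -0.8, 3.0]
opening: -0.0
grasp_force: 1.7
```

Request:
play_rows:
  rows:
    - {"dp": [0,0,0.05],"turn": [0,0,0],"fingers": 1}
    - {"dp": [0,0,0.02],"turn": [0,0,0],"fingers": 1}
    - {"dp": [0,0,0],"turn": [0,0,0],"fingers": 1}
    - {"dp": [0,0,0],"turn": [0,0,0],"fingers": 1}

```text
clock: 6.95
eef_pos: [554.6, -16.1, 74.7]
tcp_rot: [-3.141, 0.001, -3.141]
contact_force: [2.0, -1.0, 4.8]
opening: -0.002
grasp_force: 2.2
```

Request:
play_rows:
  rows:
    - {"dp": [0,0,0.02],"turn": [0,0,0],"fingers": 1}
    - {"dp": [0,0,0],"turn": [0,0,0],"fingers": 1}
    - {"dp": [0,0,0],"turn": [0,0,0],"fingers": 1}

```text
clock: 7.2
eef_pos: [554.6, -16.1, 74.0]
tcp_rot: [-3.141, 0.001, -3.141]
contact_force: [1.1, -1.2, 6.1]
opening: 0.002
grasp_force: 3.2
```

Request:
play_rows:
  rows:
    - {"dp": [0,0,0.02],"turn": [0,0,0],"fingers": 1}
    - {"dp": [0,0,0],"turn": [0,0,0],"fingers": 1}
    - {"dp": [0,0,0],"turn": [0,0,0],"fingers": 1}

```text
clock: 7.45
eef_pos: [554.6, -16.1, 73.9]
tcp_rot: [-3.142, 0.001, -3.141]
contact_force: [-0.4, -1.2, 14.8]
opening: -0.003
grasp_force: 7.3
```

It's fully down: z stopped at 73.9 and the force rose to 15 N. I'll lift and back away toward the robot.

Request:
play_rows:
  rows:
    - {"dp": [0,0,-0.1],"turn": [0,0,0],"fingers": 1}
    - {"dp": [0,0,-0.2],"turn": [0,0,0],"fingers": 1}
    - {"dp": [0,0,-0.5],"turn": [0,0,0],"fingers": 1}
    - {"dp": [0,0,-0.9],"turn": [0,0,0],"fingers": 1}
    - {"dp": [0,0,-0.9],"turn": [0,0,0],"fingers": 1}

```text
clock: 7.87
eef_pos: [551.9, -15.8, 176.7]
tcp_rot: [3.141, -0.005, -3.141]
contact_force: [1.3, 1.1, 0.3]
opening: 0.003
grasp_force: 0.0
```

Request:
play_rows:
  rows:
    - {"dp": [0.7,0,-0.5],"turn": [0,0,0],"fingers": 1}
    - {"dp": [0.7,0,-0.5],"turn": [0,0,0],"fingers": 1}
    - {"dp": [0.7,0,-0.5],"turn": [0,0,0],"fingers": 1}
    - {"dp": [0.7,0,0],"turn": [0,0,0],"fingers": 1}
    - {"dp": [0,0,0],"turn": [0,0,0],"fingers": 1}

```text
clock: 8.28
eef_pos: [436.9, -16.0, 237.1]
tcp_rot: [3.141, -0.003, -3.141]
contact_force: [-0.4, 0.3, 0.3]
opening: 0.001
grasp_force: 0.0
```

Request:
play_rows:
  rows:
    - {"dp": [0,0,0],"turn": [0,0,0],"fingers": 1}
    - {"dp": [0,0,0],"turn": [0,0,0],"fingers": 1}
    - {"dp": [0,0,0],"turn": [0,0,0],"fingers": 1}

```text
clock: 8.53
eef_pos: [442.7, -16.1, 236.6]
tcp_rot: [3.141, -0.001, -3.141]
contact_force: [0.5, 0.2, 0.7]
opening: -0.003
grasp_force: 0.0
```

```bash
python3 - <<'E'
from rig import r
from m import *
f=r.grab_frame("side");cv2.imwrite("pics/end.png",f["pixels"][...,::-1])
for k,uv in dict(Tstop=(385,327),Tstart=(413,346),Sstop=(290,279),Sstart=(311,291)).items():
    try:c,q=key(f,uv,14);print(k,c.round(1),q[2:])
    except Exception as e:print(k,e)
E
```

```text
Tstop [384.6 326.6] [ 16  14 133]
Tstart [412.7 345.1] [ 14  13 128]
Sstop [289.3 278.2] [13 10 78]
Sstart [310.5 290.8] [10  9 76]
```

View pics/end.png

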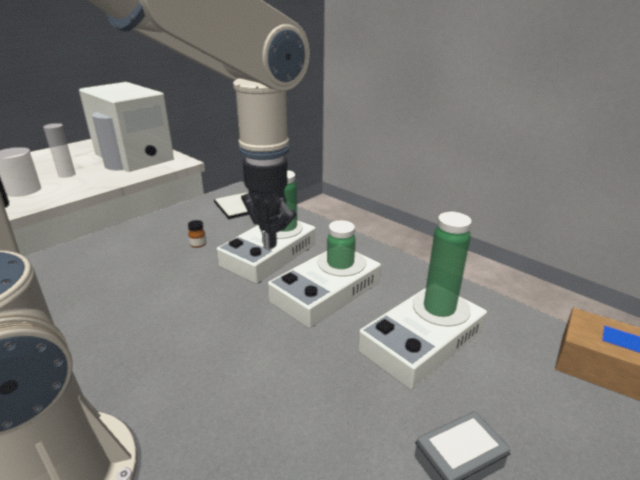

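The tall and short stirrers' keys are back up, with pixels unchanged at (385,327), (413,345), (289,278) and (311,291). The bottles, jar and box look unmoved, and the hand is in free air around (268,240).

```bash
python3 -c "
from rig import r
print(r.sign_off())"
```

```text
the job is handed in; nothing more can be done
None
```

I pressed the tallest bottle's stop key, then the shortest bottle's start key, each fully down; both came back up, nothing else looked moved, the hand is clear, and the job is handed in (no verdict returned).

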